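# Tighten the paint tin clamp until the wrench trips

### The arm

A 7-joint arm with a two-finger parallel gripper is mounted at the origin on the work surface. World frame = base frame: x ahead of the robot, y to its left, z up, the work surface at z = 0. Lengths are in mm, angles in degrees, forces in N, time in s.
With the tool pointing down it reaches from about 425 to 875 mm from the base axis. Payload 9.9 kg.
Tool frame: the origin (TCP) lies midway between the tips of the shut fingers; the grasp point (between the pads) lies 19 mm behind it (grip_point_offset is the distance from the TCP to the grasp point, in mm); z points along the fingers, y is the line along which they close (so a half turn about z gives the same grasp; the last joint's range is limited). The gripper opens to 85 mm and grips with 20 to 120 N. Pads are 22 mm wide; open, the fingers measure 114 mm over their backs; the gripper's body (76 mm by 85 mm) begins 54 mm behind the grasp point. The pads swing forward as they close: fully open they stand 13 mm farther back than shut.
Start: joints at [-73.9, 32.985, 1.427, 82.34, -0.859, 64.687, -3.237], TCP at [240.808, 630.588, 231.289] pointing down, gripper open.
Joint ranges: [-157.87, 157.87], [-19.46, 123.44], [-87.15, 90], [11.01, 140.99], [-62.26, 242.26], [9.8, 113.94], [-161.44, 161.44]. Speed limits (degrees/s): [127.2, 127.2, 172.46, 172.46, 180, 180, 180].

### API

Orientations are given as a 3x3 rotation matrix whose columns are the frame's x, y, z axes.
In Python, from workcell import * gives the robot as it stands.
- The arm moves only by the tool jog_arm, never from a script. Its argument "increments" is a list of rows, each a list of 7 numbers: the turn, a rotation vector about the tool's x, y, z in rad, then the shift along the tool's x, y, z in m, then the gripper's target within -1 to 1 (shut at 1, half-way at 0, fully open at -1). In form: [[wx, wy, wz, dx, dy, dz, hand], ...]. A call has 1 to 20 rows; each row is the pose to reach, as a shift and turn from the pose commanded when the call began, along the tool's axes at that moment; what a row does not reach only later rows make up. A row lasts 1/8 s, in which the tool goes at most 62.5 mm and 10.7 degrees, less where a joint would pass 70% of its speed; a pose out of reach is approached as far as the arm can. A call with a gripper value outside its range is refused whole. The fingers move at their own pace and stop on an object; "squeeze" is the grip in N (left out, the last holds). Time passes only in rows, so rows that repeat a pose let the fingers close. It gives the time, the measured TCP pose, the force, the opening and the grip force at its end, in the units of the state.
- get_state(): the state, without advancing time (a new reading comes with each control period).
- get_image(name): name is "scene" or "top" or "wrist"; returns a dict with "img" (384x512x3 uint8, blue, green, red), "K" (3x3 intrinsics, pixels), "origin" and "orientation" of the camera in the world. Camera axes: x right, y down, z forward; pixel columns grow to the right and rows downward; lengths in mm; the calibration is good to about 2 mm. The wrist camera is an equidistant fisheye: a pixel r from the principal point sees the ray r / f radians off the axis. A picture is of the moment at which its call begins. There is no depth.
- close_job(): hands the job in; it is judged then, once.
Trained networks look in the newest picture that a camera, given by its name, has taken for a name from the list of things; names that differ only in an ending like _2 or _b are one class to them, and where a whole thing is asked for, a point or a joint stands for the part that bears it (a point fixed in the world has none). Each returns a list of dicts, best first, with "p" (0 to 1); they miss things now and then, are a little off and sometimes report something else, mostly with a low value. They report only what shows in the picture. A call takes as long as a camera call.
- regions_of(camera, target): "pixels" (384x512 bool, what is visible of it) and "extent" ([left, top, width, height] in pixels, round what is visible of it).
The state is a dict: "clock": time; "joint_pos": joint angles; "joint_vel": joint speeds; "joint_efforts": joint torques, N m; "eef_pos": TCP position; "tool_rot": TCP orientation; "ft_force": force on the tool from outside, world axes, zero at the start; "torque": the same for the moment, N m; "width": opening from 0.0 (shut) to 1.0 (fully open); "grip_force": force on a finger pad.
Only numpy, scipy, OpenCV 4.12 (cv2) and the standard library are available. Lean on these libraries where they do the work, as an engineer would, in place of code of your own. Each camera call takes 0.05 s, during which the arm holds its last target. There are 200 camera calls.

### The job

Two tin clamps stand on the paint-mixing bench, each with a break-over click wrench already sitting on its screw. Tighten the clamp that holds the BLUE tin: swing its wrench handle clockwise (seen from above) until the screw is fully tight and the wrench's knuckle then trips, leaving the handle bent about 20 degrees at the knuckle, and let go. Do not force the knuckle on towards its stop, and leave the wrench of the red tin's clamp where it is.

Things in the scene. Friction and masses are not known exactly. Their poses are not given: they have to be found in the camera images.
- blue_grip (a point): Middle of the black grip (92 long, 24 wide, 24 mm high) of the wrench on the clamp of the blue tin (86 mm wide, blue lid). Wrench level, centre line 178 mm above the table, free above; the grey clamp below reaches 155 mm. Site x: along the handle, outwards; z up. On -x of the point lie the knuckle's upright pin, 125 mm away, and, with the wrench straight, the upright screw axis, 170 mm away.
- blue_screw (a joint): Turn of the blue tin's clamp screw, with the whole wrench, about the upright screw axis, rad; grows clockwise seen from above. Starts between 0.15 and 0.45; firm stop at 0.9, where the screw is tight. Turning it takes about 3 N at the grip; it stays where it is left.
- blue_knuckle (a joint): Bend of the handle about the knuckle's upright pin, rad; 0 = straight, as at the start; grows as the handle swings on clockwise seen from above. Rigid until the screw is tight and the sideways pull at the grip reaches about 13 N; then it trips, folding at about that steady force, and stays bent where it is left. End stop at 0.8.
- red_grip (a point): Middle of the black grip of the identical wrench on the other clamp, which holds a red tin with a red lid; axes and heights as for blue_grip. To be left alone. Either clamp may stand on the left or on the right; both frames are fixed to the bench (base 130 x 170 mm).

How it is judged (in metres and radians):
On the way, in this order (a step that is already met when the one before it is completed fails the run):
1. the blue tin's clamp screw is turned tight (value of joint blue_screw above 0.8 rad), for 0.05 s.
2. the knuckle of its wrench has tripped with the screw tight (value of joint blue_screw above 0.8 rad and value of joint blue_knuckle above 0.17 rad), for 0.1 s.
At the end, for the whole second after the job is handed in: The blue tin's clamp screw is tight (within 0.1 rad of its stop), its wrench's knuckle is bent by 10 to 34 degrees (0.17 to 0.6 rad) and at rest, and the red clamp's wrench is within 20 mm of where it was (all of step 2 and value of joint blue_knuckle below 0.6 rad and velocity of joint blue_knuckle between -0.05 and 0.05 rad/s and velocity of joint blue_screw between -0.05 and 0.05 rad/s and distance of red_grip from where it was at the start of the episode below 0.02 m); the robot touches nothing.
It fails at once if the blue wrench's knuckle is forced beyond 34 degrees (0.6 rad) (value of joint blue_knuckle above 0.6 rad).
It fails at once if the wrench of the red tin's clamp is moved by more than 20 mm (distance of red_grip from where it was at the start of the episode above 0.02 m).
It also fails if it takes over 37 s, if anything falls off the work surface, if the arm or the gripper's body presses on something with over 40 N, if the wrist force passes 120 N, or if a joint passes its speed limit or range.

## Working session

There is one attempt and no reset: what is moved stays moved. The work goes in short steps, Python scripts to look and compute and a tool call to move; the robot and the scene stay as the last step left them, time stands still between calls to the robot, and variables do not carry over. Pictures are saved under pics/ and viewed, at most 10 in all, crops included, and the job is handed in when it is done.

Besides the shell and the picture viewer there is one more tool, called after "Emit:" in YAML: its name, and indented under it one key for each argument. jog_arm: Moves the arm, as the interface text tells. Its arguments: {"type":"object","properties":{"increments":{"type":"array","items":{"type":"array","items":{"type":"number"}}},"squeeze":{"type":"number"}},"required":["increments"]}

```bash
mkdir -p pics; cat > h.py <<'E'
from workcell import *
import numpy as np, cv2
def ray(c,u,v):
    K=np.array(c["K"]);d=np.linalg.inv(K)@[u,v,1];return np.array(c["orientation"])@d
def at_z(c,u,v,z):
    d=ray(c,u,v);o=np.array(c["origin"]);return o+d*(z-o[2])/d[2]
E
python3 - <<'E'
from h import *
s=get_state();print(s["eef_pos"],s["tool_rot"],s["clock"])
for n in ("top","scene"):
    c=get_image(n);cv2.imwrite(f"pics/{n}1.png",c["img"]);print(n,c["origin"],c["orientation"])
    for t in("blue_grip","red_grip"):
        for r in regions_of(n,t)[:3]:
            ys,xs=np.nonzero(r["pixels"]);m=(xs.mean(),ys.mean())
            print(t,r["p"],r["extent"],m,at_z(c,*m,178).round(1))
E
```

```text
[240.64634499 630.1657653  230.45411674] [[-9.34218420e-01  3.56701120e-01 -5.03953533e-04]
 [ 3.56701465e-01  9.34217095e-01 -1.57598266e-03]
 [-9.13527742e-05 -1.65207299e-03 -9.99998631e-01]] 0.0
top [ 432.5138767    49.07861815 1327.73549811] [[ 0.01146186 -0.99591165  0.08960246]
 [-0.99992611 -0.01177855 -0.0030064 ]
 [ 0.00404949 -0.08956138 -0.99597307]]
blue_grip 0.97 [155.0, 158.1, 37.4, 68.2] (np.float64(171.46942446043167), np.float64(185.1456834532374)) [577.1 244.3 178. ]
red_grip 0.61 [315.5, 144.1, 24.0, 70.3] (np.float64(325.865889212828), np.float64(176.92128279883383)) [ 601.9 -133.1  178. ]
scene [1120.52718601 -437.37740483  748.35880205] [[ 0.63334998  0.44032292 -0.63638316]
 [ 0.77368482 -0.3780551   0.50841532]
 [-0.01672098 -0.81436483 -0.58011235]]
blue_grip 0.69 [296.9, 164.9, 85.9, 33.3] (np.float64(343.07345739471106), np.float64(183.19098922624877)) [576.6 242.3 178. ]
blue_grip 0.3 [273.1, 161.3, 109.1, 34.9] (np.float64(326.17832167832165), np.float64(179.02447552447552)) [543.1 227.4 178. ]
red_grip 0.77 [156.1, 240.5, 83.4, 58.4] (np.float64(202.3030303030303), np.float64(273.8994826311899)) [ 607.7 -131.9  178. ]
```

```bash
python3 -c "
import cv2;a=cv2.imread('pics/top1.png');cv2.imwrite('pics/t2.png',cv2.resize(a[90:330,80:400],None,fx=2.5,fy=2.5))"
```

```text
(no output)
```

View pics/t2.png

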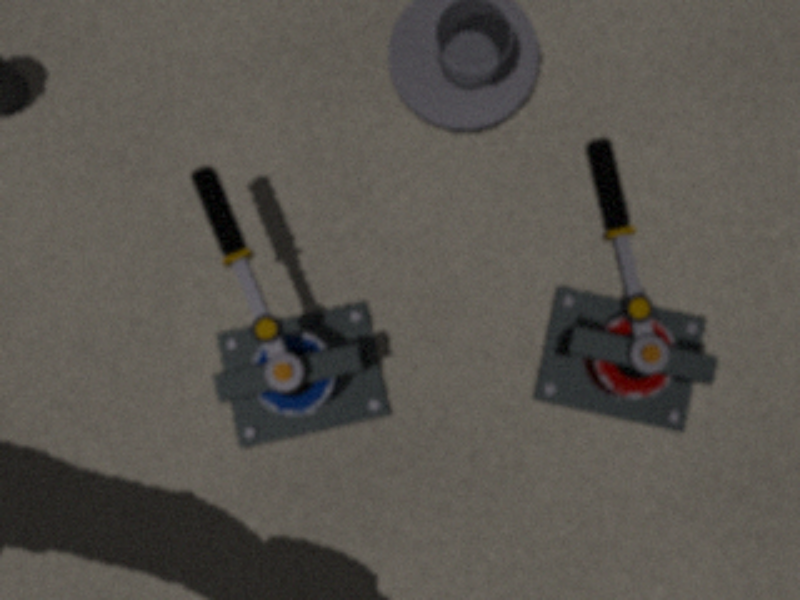

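View pics/scene1.png

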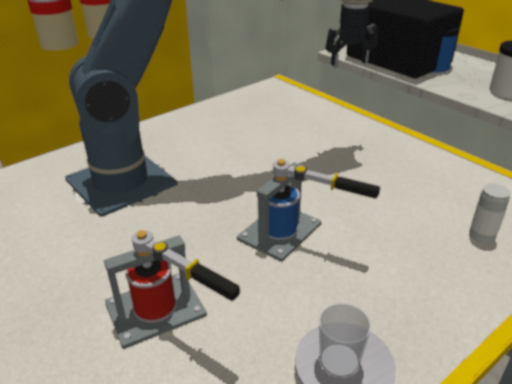

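The blue clamp is on the left: its screw is at crop (283,371), the knuckle at (266,328) and the grip runs from about (204,170) to (238,250). The handle points away from the robot, so clockwise swings it towards -y. Red is on the right, well clear. I'll measure next.

```bash
cat >> h.py <<'E'
def grip(n="top",t="blue_grip"):
    c=get_image(n);out=None
    for r in regions_of(n,t)[:1]:
        m=r["pixels"]&(c["img"].max(2)<70)
        ys,xs=np.nonzero(m)
        P=np.array([at_z(c,u,v,184)[:2] for u,v in zip(xs,ys)])
        ctr=P.mean(0);w,V=np.linalg.eigh(np.cov((P-ctr).T));d=V[:,1];d=d*np.sign(d[0])
        a=(P-ctr)@d;print(t,n,r["p"],ctr.round(1),"ang",np.degrees(np.arctan2(d[1],d[0])).round(1),"len",np.ptp(a).round(1))
    return c
E
python3 - <<'E'
from h import *
c=grip();grip("top","red_grip")
for nm,(u,v),z in [("screw",(283,371),190),("knuckle",(266,328),190),("tip",(204,170),184),("gripin",(237,252),184),("rtip",(599,142),184)]:
    print(nm,at_z(c,80+u/2.5,90+v/2.5,z).round(1))
for n in("top",):
    for r in regions_of(n,"blue_screw")[:2]+regions_of(n,"blue_knuckle")[:2]:print(r["p"],r["extent"])
E
```

```text
blue_grip top 0.83 [600.1 253.3] ang 24.0 len 162.5
red_grip top 0.77 [ 624.  -125.9] ang 12.2 len 170.1
screw [447.8 186.9 190. ]
knuckle [488.8 204.1 190. ]
tip [642.8 269.1 184. ]
gripin [562.6 234.8 184. ]
rtip [ 675.3 -116.9  184. ]
0.93 [156.2, 158.2, 47.8, 88.9]
0.74 [158.5, 156.6, 28.7, 69.3]
```

Emit:
jog_arm:
  increments:
    - [0, 0, -0.077, -0.043, -0.018, 0, 1]
    - [0, 0, -0.154, -0.086, -0.036, 0, 1]
    - [0, 0, -0.23, -0.13, -0.054, 0, 1]
    - [0, 0, -0.307, -0.173, -0.072, 0, 1]
    - [0, 0, -0.384, -0.216, -0.09, 0, 1]
    - [0, 0, -0.46, -0.26, -0.108, 0, 1]
    - [0, 0, -0.537, -0.303, -0.126, 0, 1]
    - [0, 0, -0.614, -0.346, -0.144, 0, 1]
    - [0, 0, -0.69, -0.39, -0.162, 0, 1]
    - [0, 0, -0.768, -0.433, -0.18, 0, 1]
    - [0, 0, -0.768, -0.433, -0.18, 0, 1]
    - [0, 0, -0.768, -0.433, -0.18, 0.022, 1]
    - [0, 0, -0.768, -0.433, -0.18, 0.044, 1]
    - [0, 0, -0.768, -0.433, -0.18, 0.065, 1]
    - [0, 0, -0.768, -0.433, -0.18, 0.065, 1]
    - [0, 0, -0.768, -0.433, -0.18, 0.065, 1]

```text
clock: 2.6
eef_pos: [581.2, 308.7, 167.2]
tool_rot: [[-0.92, -0.393, 0.001], [-0.393, 0.92, 0.001], [-0.001, 0.0, -1.0]]
ft_force: [0.2, -0.2, 0.5]
width: 0.001
grip_force: 0.0
```

```bash
python3 - <<'E'
from h import *
s=get_state();print(s["clock"],s["eef_pos"],s["tool_rot"],s["ft_force"],s["width"])
a=get_image("scene")["img"];b=get_image("top")["img"]
cv2.imwrite("pics/3.png",np.hstack([cv2.resize(a[110:310,230:430],(400,400)),cv2.resize(b[130:290,90:250],(400,400))]))
E
```

```text
2.6 [581.17600437 308.65339149 167.20202457] [[-9.19678339e-01 -3.92671831e-01  7.66049923e-04]
 [-3.92671373e-01  9.19678599e-01  6.83023610e-04]
 [-9.72723851e-04  3.27356143e-04 -9.99999473e-01]] [ 0.22125131 -0.23805044  0.53940326] 0.0013786250254627667
```

View pics/3.png

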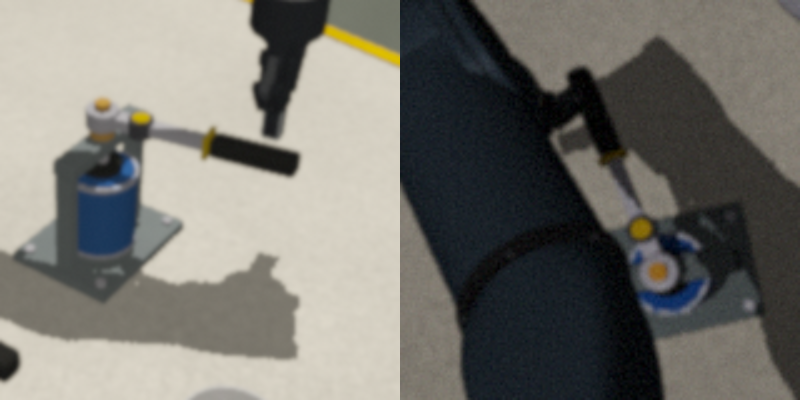

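The shut fingers stand on the +y side of the blue grip, about 60 mm from its centre line and at grip height. I'll push along an arc about the screw, stopping short of the screw's stop.

Emit:
jog_arm:
  increments:
    - [0, 0, 0, 0, -0.012, 0.004, 1]
    - [0, 0, 0, 0, -0.024, 0.004, 1]
    - [0, 0, 0, 0, -0.033, 0.004, 1]
    - [0, 0, 0.05, -0.001, -0.0415, 0.004, 1]
    - [0, 0, 0.1, -0.002, -0.05, 0.004, 1]
    - [0, 0, 0.15, -0.002, -0.0587, 0.004, 1]
    - [0, 0, 0.2, -0.002, -0.0673, 0.004, 1]
    - [0, 0, 0.25, -0.0014, -0.0759, 0.004, 1]
    - [0, 0, 0.3, -0.0004, -0.0844, 0.004, 1]
    - [0, 0, 0.35, 0.001, -0.0929, 0.004, 1]

```text
clock: 3.95
eef_pos: [616.7, 221.6, 162.3]
tool_rot: [[-0.999, -0.05, -0.0], [-0.05, 0.999, -0.0], [0.0, -0.0, -1.0]]
ft_force: [-1.2, 1.7, 0.8]
width: -0.001
grip_force: 1.4
```

```bash
python3 - <<'E'
from h import *
a=get_image("scene")["img"];b=get_image("top")["img"];s=get_state();print(s["ft_force"],s["eef_pos"])
cv2.imwrite("pics/4.png",np.hstack([cv2.resize(a[110:310,230:430],(400,400)),cv2.resize(b[130:290,110:270],(400,400))]))
E
```

```text
[-0.531773    0.04990995 -0.24902548] [617.31338584 220.24252221 162.37216606]
```

View pics/4.png

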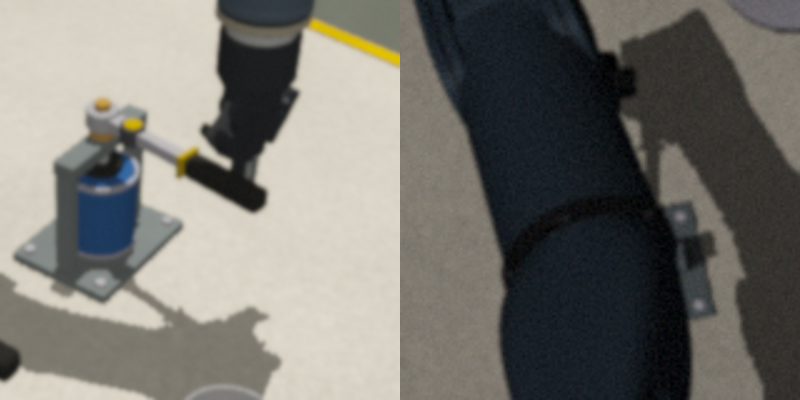

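The wrench turns along with the fingers at low force. I'll go on in small steps, watching for the rise to about 13 N.

Emit:
jog_arm:
  increments:
    - [0, 0, 0.03, -0.0007, -0.005, 0, 1]
    - [0, 0, 0.06, -0.0013, -0.0102, 0, 1]
    - [0, 0, 0.09, -0.0017, -0.0154, 0, 1]
    - [0, 0, 0.12, -0.002, -0.0205, 0, 1]

```text
clock: 4.55
eef_pos: [620.0, 201.5, 162.4]
tool_rot: [[-0.998, 0.069, 0.0], [0.069, 0.998, 0.0], [-0.0, 0.0, -1.0]]
ft_force: [1.3, 2.9, -1.1]
width: -0.002
grip_force: 1.5
```

Emit:
jog_arm:
  increments:
    - [0, 0, 0.03, -0.0007, -0.005, 0, 1]
    - [0, 0, 0.06, -0.0013, -0.0102, 0, 1]

```text
clock: 4.8
eef_pos: [620.8, 195.0, 162.8]
tool_rot: [[-0.992, 0.126, 0.002], [0.126, 0.992, 0.005], [-0.001, 0.005, -1.0]]
ft_force: [2.3, 12.5, -0.1]
width: -0.003
grip_force: 6.3
```

Emit:
jog_arm:
  increments:
    - [0, 0, 0.03, -0.0007, -0.005, 0, 1]
    - [0, 0, 0.06, -0.0013, -0.0102, 0, 1]

```text
clock: 5.05
eef_pos: [621.0, 184.8, 162.8]
tool_rot: [[-0.983, 0.185, 0.002], [0.185, 0.983, 0.005], [-0.001, 0.005, -1.0]]
ft_force: [3.3, 12.7, -0.1]
width: -0.0
grip_force: 6.4
```

At 12.5 N the screw has reached its stop (TCP y about 197) and the knuckle is folding at a steady force. I'll go on about the knuckle pin by 15 mm and then check.

Emit:
jog_arm:
  increments:
    - [0, 0, 0.04, -0.0009, -0.005, 0, 1]
    - [0, 0, 0.08, -0.0017, -0.0101, 0, 1]
    - [0, 0, 0.12, -0.0022, -0.0152, 0, 1]

```text
clock: 5.42
eef_pos: [620.3, 169.4, 162.8]
tool_rot: [[-0.953, 0.302, 0.002], [0.302, 0.953, 0.005], [-0.001, 0.005, -1.0]]
ft_force: [2.6, 13.0, -1.4]
width: -0.001
grip_force: 6.3
```

```bash
python3 - <<'E'
from h import *
c=get_image("scene");a=c["img"];s=get_state();print(s["ft_force"],s["eef_pos"])
cv2.imwrite("pics/5.png",cv2.resize(a[130:250,260:410],(750,600),interpolation=cv2.INTER_CUBIC))
E
```

```text
[ 2.84173164 10.74079169 -0.17608629] [620.08099941 168.4973167  162.7321738 ]
```

View pics/5.png

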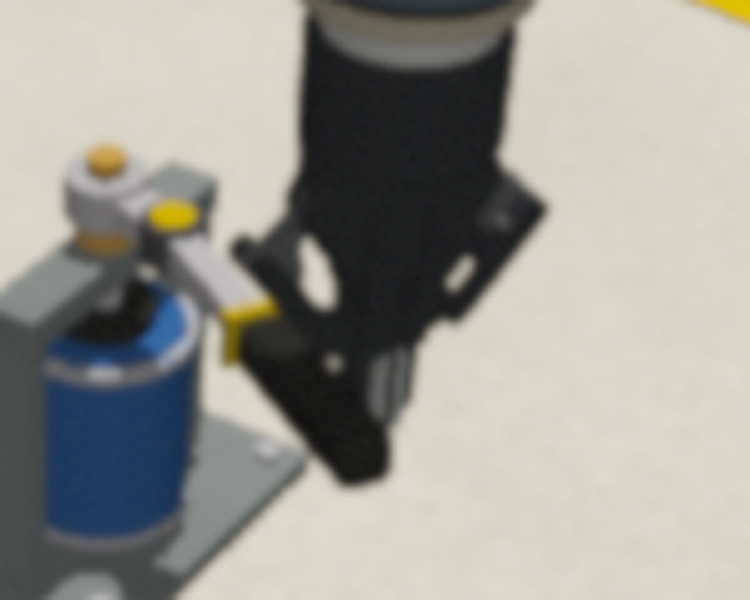

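The knuckle is visibly bent: screw cap at (106,158), knuckle cap at (174,215), yellow ring near (247,320) and grip tip near (365,465). I'll work out the angle.

```bash
python3 - <<'E'
from h import *
c=get_image("scene")
f=lambda u,v,z:at_z(c,260+u/5,130+v/5,z)[:2]
A=lambda d:np.degrees(np.arctan2(d[1],d[0])).round(1)
for zp in(190,196):
    p=f(174,215,zp);r=f(247,312,186);t=f(365,462,178)
    S=np.array([447.8,186.9])
    print(zp,p,np.linalg.norm(p-S),"arm",A(p-S),"handle",A(t-p),np.linalg.norm(t-p),A(r-p))
print(get_state()["ft_force"])
for z in (190,200,210):print(f(106,158,z))
E
```

```text
190 [496.79159055 180.76013026] 49.37483108489049 arm -7.1 handle -17.9 163.89862273323126 -19.1
196 [503.49411509 174.11776124] 57.142104292678326 arm -12.9 handle -16.3 155.54037103880532 -15.3
[ 1.33479825 10.36565031 -0.84957106]
[444.29735024 190.10243175]
[456.40837693 178.86449954]
[468.51940363 167.62656733]
```

Both estimates give a bend of about 0.2 rad, one from the picture and one from the travel since contact with the stop. I'll add about 0.12 to reach the middle of the band.

Emit:
jog_arm:
  increments:
    - [0, 0, 0.04, -0.0009, -0.005, 0, 1]
    - [0, 0, 0.08, -0.0017, -0.0101, 0, 1]
    - [0, 0, 0.12, -0.0022, -0.0152, 0, 1]
    - [0, 0, 0.12, -0.0022, -0.0152, 0, 1]

```text
clock: 6.02
eef_pos: [617.4, 153.5, 162.6]
tool_rot: [[-0.91, 0.414, 0.001], [0.414, 0.91, 0.004], [0.0, 0.004, -1.0]]
ft_force: [2.2, 10.2, 0.0]
width: -0.004
grip_force: 5.0
```

Emit:
jog_arm:
  increments:
    - [0, 0, 0, 0, 0.01, 0, 1]
    - [0, 0, 0, 0, 0.03, 0, 1]
    - [0, 0, 0, 0, 0.06, 0, 1]
    - [0, 0, 0, 0, 0.06, -0.04, 1]
    - [0, 0, 0, 0, 0.09, -0.09, 1]
    - [0, 0, 0, 0, 0.14, -0.1, 1]
    - [0, 0, 0, 0, 0.19, -0.1, 1]
    - [0, 0, 0, 0, 0.24, -0.1, 1]
    - [0, 0, 0, 0, 0.28, -0.1, 1]
    - [0, 0, 0, 0, 0.28, -0.1, 1]
    - [0, 0, 0, 0, 0.28, -0.1, 1]

```text
clock: 7.4
eef_pos: [733.1, 405.4, 261.5]
tool_rot: [[-0.91, 0.414, -0.0], [0.414, 0.91, -0.001], [-0.0, -0.002, -1.0]]
ft_force: [-1.0, -0.6, 0.9]
width: -0.001
grip_force: 0.0
```

```bash
python3 - <<'E'
from h import *
c=grip();grip("top","red_grip");s=get_state();print(s["clock"],s["ft_force"],s["eef_pos"])
cv2.imwrite("pics/6.png",cv2.resize(c["img"][130:270,130:310],(720,560),interpolation=cv2.INTER_CUBIC))
E
```

```text
blue_grip top 0.95 [578.3 144.4] ang -25.7 len 176.3
red_grip top 0.64 [ 632.8 -124.5] ang 12.9 len 157.8
7.6 [0.72647754 0.2493259  0.22121033] [733.32423312 404.4833309  263.26244134]
```

View pics/6.png

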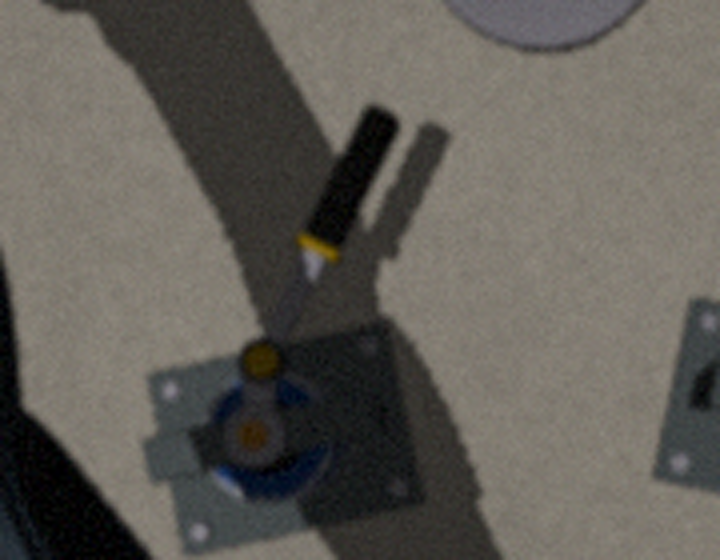

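The screw arm (253,434)→(263,360) points about -7° and the handle (263,360)→(380,112) about -25°. That is a bend of 18–20°. The arm is clear and the red wrench hasn't moved.

```bash
python3 -c "
from workcell import *
print(close_job())"
```

```text
the job is handed in; nothing more can be done
None
```

The blue clamp's screw is tight against its stop and its wrench knuckle is tripped to about 18–20°. The red wrench was not touched, the arm is clear, and I handed the job in at about 7.6 s; no verdict came back.

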